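Start the wash from the laundry console

ROBOT

A 6-joint arm with a two-finger parallel gripper is mounted at the origin on the work surface. World frame = base frame: x ahead of the robot, y to its left, z up, the work surface at z = 0. Lengths are in m, angles in rad, forces in N, time in s.
With the tool pointing down it reaches from about 0.275 to 0.75 m from the base axis. Payload 10.2 kg.
Tool frame: the origin (TCP) lies on the front face of the gripper's body, between the roots of the fingers; the fingertips stand bot.tips_ahead ahead of it and the grasp point (between the pads) lies 45 mm ahead of it (bot.tips_ahead is the distance from the TCP to the fingertips, in m); z points along the fingers, y is the line along which they close (so a half turn about z gives the same grasp; the last joint's range is limited). The gripper opens to 88 mm and grips with 3 to 60 N. Pads are 18 mm wide; open, the fingers measure 123 mm over their backs; the gripper's body (75 mm by 187 mm) begins 45 mm behind the grasp point.
Start: joints at [1.126, 0.313, 1.498, -0, 1.331, -0.223], TCP at [0.116, 0.512, 0.303] pointing down, gripper open.
Joint ranges: [-2.94, 2.94], [-0.97, 2.17], [0.19, 2.56], [-1.23, 4.37], [0.02, 3.11], [-2.88, 2.88]. Speed limits (rad/s): [2.39, 2.39, 3.01, 3.14, 3.14, 3.14].

INTERFACE

Orientations are given as a unit quaternion [x, y, z, w].
In Python, from plant import bot gives the robot as it stands.
- The arm moves only by the tool apply_moves, never from a script. Its argument "plan" is a list of rows, each a list of 3 entries, a list of its own where there are three numbers: the opening, from -1 (shut) to 1 (fully open), then the shift along the tool's x, y, z in mm, then the turn, a rotation vector about the tool's x, y, z in rad. In form: [[gripper, [tx, ty, tz], [wx, wy, wz]], ...]. A call has 1 to 10 rows; each row is the pose to reach, as a shift and turn from the pose commanded when the call began, along the tool's axes at that moment; what a row does not reach only later rows make up. A row lasts 1/10 s, in which the tool goes at most 50 mm and 8.59 degrees, less where a joint would pass 70% of its speed; a pose out of reach is approached as far as the arm can. A call with a gripper value outside its range is refused whole. The fingers move at their own pace and stop on an object; "grip_force" is the grip in N (left out, the last holds). Time passes only in rows, so rows that repeat a pose let the fingers close. It gives the time, the measured TCP pose, the force, the opening and the grip force at its end, in the units of the state.
- bot.observe(): the state, without advancing time (a new reading comes with each control period).
- bot.read_camera(name): name is "scene" or "top" or "wrist"; returns (picture, depth): 400x640x3 uint8, red, green, blue; 400x640 float32, m along the optical axis (not along the pixel's ray), 0 where there is no reading.
- bot.camera_info(name): a dict with "camera_matrix" (3x3 intrinsics, pixels), "distortion" ([k1, k2, p1, p2, k3] as OpenCV has them; the pictures are not rectified), "R" (3x3) and "t" (3): a world point X has camera coordinates R X + t. Camera axes: x right, y down, z forward; pixel columns grow to the right and rows downward; lengths in m; the calibration is good to about 2 mm. A picture is of the moment at which its call begins: read the wrist's pose just before it. camera_info takes no time and is no camera call; for the wrist camera it gives the pose at the moment of the call.
- bot.sign_off(): hands the job in; it is judged then, once.
Trained networks look in the newest picture that a camera, given by its name, has taken for a name from the list of things; names that differ only in an ending like _2 or _b are one class to them, and where a whole thing is asked for, a point or a joint stands for the part that bears it (a point fixed in the world has none). Each returns a list of dicts, best first, with "confidence" (0 to 1); they miss things now and then, are a little off and sometimes report something else, mostly with a low value. They report only what shows in the picture. A call takes as long as a camera call.
- bot.find_in(camera, thing): "bbox" ([left, top, width, height] in pixels, round what is visible of it).
- bot.silhouettes(camera, thing): "mask" (400x640 bool, what is visible of it) and "bbox" ([left, top, width, height] in pixels, round what is visible of it).
The state is a dict: "time": time; "joint_pos": joint angles; "qvel": joint speeds; "joint_efforts": joint torques, N m; "ee_pos": TCP position; "ee_rot": TCP orientation; "force": force on the tool from outside, world axes, zero at the start; "torque": the same for the moment, N m; "grip_width": finger opening in m; "grasp_force": force on a finger pad.
Only numpy, scipy, OpenCV 4.12 (cv2) and the standard library are available. Lean on these libraries where they do the work, as an engineer would, in place of code of your own. Each camera call takes 0.05 s, during which the arm holds its last target. There are 200 camera calls.

TASK

Start the wash at the laundry console: with a fingertip press the large round key, then the long bar key, and last the square key, each lightly but fully down so that it stays down. Leave the small round key and the cross-shaped key up, and do not lift or disturb any of the things standing around.

Things in the scene. Friction and masses are not known exactly. Their poses are not given: they have to be found in the camera images.
- console: white washer control console fixed to the worktop, 230 (x) x 460 (y) x 60 mm high, level top; origin under its centre, x axis from the robot's side to the far side. On top runs one row (along y) of five white keys of different shapes, in any order, on grey bezel plates about 75 mm apart. Behind the row are a display (3 mm high) and a dial (24 mm high), not used.
- disc_unit: bezel plate, 60 x 60 x 3 mm, on the console's top, with the large round key, flat top 44 mm across; origin under the plate's centre (at the console's top), axes as the console's. The key is centred on the plate and moves straight down; its top is 17 mm above this origin when up, 8 mm when fully down, and the cap then gives up to 3.5 mm more on a rubber cushion.
- disc_key (a joint): how far that key (large round key) is pushed down: 0 up, 0.009 m fully down on its stop; it resists with about 2.5 N and stays where it is left; at the stop the cushion takes 4 N, rising to 9 N when fully squeezed, rigid after that; counts as down beyond 0.005 m
- bar_unit: bezel plate, 60 x 60 x 3 mm, on the console's top, with the long bar key, top 50 mm (along the row, unit's y) by 16 mm (x); origin under the plate's centre (at the console's top), axes as the console's. The key is centred on the plate and moves straight down; its top is 17 mm above this origin when up, 8 mm when fully down, and the cap then gives up to 3.5 mm more on a rubber cushion.
- bar_key (a joint): how far that key (long bar key) is pushed down: 0 up, 0.009 m fully down on its stop; it resists with about 2.5 N and stays where it is left; at the stop the cushion takes 4 N, rising to 9 N when fully squeezed, rigid after that; counts as down beyond 0.005 m
- square_unit: bezel plate, 60 x 60 x 3 mm, on the console's top, with the square key, top 34 by 34 mm; origin under the plate's centre (at the console's top), axes as the console's. The key is centred on the plate and moves straight down; its top is 17 mm above this origin when up, 8 mm when fully down, and the cap then gives up to 3.5 mm more on a rubber cushion.
- square_key (a joint): how far that key (square key) is pushed down: 0 up, 0.009 m fully down on its stop; it resists with about 2.5 N and stays where it is left; at the stop the cushion takes 4 N, rising to 9 N when fully squeezed, rigid after that; counts as down beyond 0.005 m
- dot_unit: bezel plate, 60 x 60 x 3 mm, on the console's top, with the small round key, top 22 mm across; origin under the plate's centre (at the console's top), axes as the console's. The key is centred on the plate and moves straight down; its top is 17 mm above this origin when up, 8 mm when fully down, and the cap then gives up to 3.5 mm more on a rubber cushion.
- dot_key (a joint): how far that key (small round key) is pushed down: 0 up, 0.009 m fully down on its stop; it resists with about 2.5 N and stays where it is left; at the stop the cushion takes 4 N, rising to 9 N when fully squeezed, rigid after that; counts as down beyond 0.005 m
- cross_unit: bezel plate, 60 x 60 x 3 mm, on the console's top, with the cross-shaped (plus) key, two crossed bars 44 by 14 mm; origin under the plate's centre (at the console's top), axes as the console's. The key is centred on the plate and moves straight down; its top is 17 mm above this origin when up, 8 mm when fully down, and the cap then gives up to 3.5 mm more on a rubber cushion.
- cross_key (a joint): how far that key (cross-shaped (plus) key) is pushed down: 0 up, 0.009 m fully down on its stop; it resists with about 2.5 N and stays where it is left; at the stop the cushion takes 4 N, rising to 9 N when fully squeezed, rigid after that; counts as down beyond 0.005 m
- measure_cup: small white open measuring cup, 48 mm across, 42 mm high, standing on the front margin of the console; origin under its base; loose, to be left alone
- stain_jar: small white jar, 32 mm across, 45 mm high, standing on the front margin of the console; origin under its base; loose, to be left alone
- soap_bar: bar of soap, 55 x 85 x 28 mm, on the worktop behind (+x of) the console; origin under its centre; loose, to be left alone
- softener: blue bottle, 84 mm across, 240 mm high, on the worktop to the left (+y) of the console; origin under its base; loose, to be left alone
- detergent: white bottle, 84 mm across, 220 mm high, on the worktop to the right (-y) of the console; origin under its base; loose, to be left alone
- paper_roll: white paper roll standing on end, 110 mm across, 100 mm high, behind (+x of) the console; origin under its centre; loose, to be left alone
- scrub_brush: wooden-backed scrubbing brush, 42 x 115 x 34 mm, lying bristles down on the worktop behind (+x of) the console; origin under its centre; loose, to be left alone

How it is judged:
On the way, in this order (a step that is already met when the one before it is completed fails the run):
1. the large round key is down (value of joint disc_key above 0.005 m), for 0.1 s.
2. the long bar key is down (value of joint bar_key above 0.005 m), for 0.1 s.
3. the square key is down (value of joint square_key above 0.005 m), for 0.1 s.
At the end, for the whole second after the job is handed in: The large round, long bar and square keys are down (more than 5 mm of their 9 mm travel), pressed in that order; the small round and cross-shaped keys are up (less than 2.5 mm); every loose thing is within 15 mm of where it started (value of joint each of disc_key, bar_key, square_key above 0.005 m and value of joint each of dot_key, cross_key below 0.0025 m and distance of each of measure_cup, stain_jar, soap_bar, softener, detergent, paper_roll, scrub_brush from where it was at the start of the episode below 0.015 m); the robot touches nothing.
It fails at once if the long bar key is pushed before the large round key is down (value of joint bar_key above 0.0025 m and value of joint disc_key below 0.005 m).
It fails at once if the square key is pushed before the large round and the long bar key are down (value of joint square_key above 0.0025 m and value of joint any of disc_key, bar_key below 0.005 m).
It fails at once if the small round or the cross-shaped key is pushed more than 2.5 mm (value of joint any of dot_key, cross_key above 0.0025 m).
It fails at once if the fingers or the arm press a key or the console harder than 20 N (contact force between any of the fingers, the arm and console above 20 N or contact force between any of the fingers, the arm and disc_unit above 20 N or contact force between any of the fingers, the arm and bar_unit above 20 N or contact force between any of the fingers, the arm and square_unit above 20 N or contact force between any of the fingers, the arm and dot_unit above 20 N or contact force between any of the fingers, the arm and cross_unit above 20 N).
It fails at once if a loose thing is lifted, carried, shoved more than 15 mm or knocked over (distance of any of measure_cup, stain_jar, soap_bar, softener, detergent, paper_roll, scrub_brush from where it was at the start of the episode above 0.015 m or angle between any of measure_cup, stain_jar, softener, detergent, paper_roll's own z axis and vertical above 0.5 rad).
It also fails if it takes over 48 s, if anything falls off the work surface, if the arm or the gripper's body presses on something with over 40 N, if the wrist force passes 120 N, or if a joint passes its speed limit or range.

## Working session

There is one attempt and no reset: what is moved stays moved. The work goes in short steps, Python scripts to look and compute and a tool call to move; the robot and the scene stay as the last step left them, time stands still between calls to the robot, and variables do not carry over. Pictures are saved under pics/ and viewed, at most 10 in all, crops included, and the job is handed in when it is done.

Besides the shell and the picture viewer there is one more tool, called after "Emit:" as name(argument=value, ...) on one line, values as JSON. apply_moves: Moves the arm, as the interface text tells. Its arguments: {"type":"object","properties":{"plan":{"type":"array"},"grip_force":{"type":"number"}},"required":["plan"]}

```bash
mkdir -p pics
python3 - <<'E'
from plant import bot
import cv2,numpy as np
s=bot.observe();print(s['time'],s['ee_pos'],s['ee_rot'],s['grip_width'],bot.tips_ahead,s['force'])
for c in['top','scene']:
    p,d=bot.read_camera(c);cv2.imwrite(f'pics/{c}.png',p[:,:,::-1]);np.save(f'{c}_d.npy',d)
    i=bot.camera_info(c);print(c,i)
for n in['console','disc_unit','bar_unit','square_unit','dot_unit','cross_unit','measure_cup','stain_jar']:
    print(n,[(r['bbox'],round(r['confidence'],2)) for r in bot.find_in('top',n)][:2])
E
```

```text
0.0 [0.11544175 0.51199503 0.30220043] [ 1.10688499e-01  9.93854969e-01 -5.62986471e-04 -1.99802882e-04] 0.08791753400237434 0.064 [-1.18229095  0.95791953 -0.47942128]
top {'camera_matrix': array([[468.60247806,   0.        , 317.51655919],
       [  0.        , 468.60247806, 204.3006436 ],
       [  0.        ,   0.        ,   1.        ]]), 'distortion': array([-0.06493269,  0.        ,  0.        ,  0.        ,  0.        ]), 'R': array([[-0.01289711, -0.99990956,  0.00381286],
       [-0.99652677,  0.01253956, -0.08232345],
       [ 0.08226819, -0.00486135, -0.99659837]]), 't': array([0.01831332, 0.58993467, 1.30795406])}
scene {'camera_matrix': array([[364.94867854,   0.        , 313.71285098],
       [  0.        , 364.94867854, 196.80546022],
       [  0.        ,   0.        ,   1.        ]]), 'distortion': array([-0.02438017,  0.        ,  0.        ,  0.        ,  0.        ]), 'R': array([[-0.73465676,  0.67807036, -0.02236111],
       [ 0.47659043,  0.49234449, -0.72832579],
       [-0.48284677, -0.54572656, -0.68486606]]), 't': array([ 0.40693512, -0.24494263,  1.22845679])}
console [([215.1, 173.5, 169.8, 95.9], 0.62)]
disc_unit [([342.2, 214.2, 18.8, 20.8], 0.91)]
bar_unit [([314.1, 211.5, 23.3, 22.4], 0.85), ([293.5, 218.7, 10.6, 14.1], 0.2)]
square_unit [([256.5, 218.1, 27.2, 19.9], 0.7), ([213.4, 174.9, 172.1, 93.8], 0.39)]
dot_unit []
cross_unit [([256.3, 218.0, 26.9, 21.2], 0.6), ([235.3, 222.1, 20.2, 17.9], 0.55)]
measure_cup [([333.9, 240.9, 19.6, 17.3], 0.55), ([153.3, 195.3, 49.8, 34.8], 0.44)]
stain_jar [([238.9, 248.2, 14.9, 14.1], 0.55), ([315.3, 211.3, 21.8, 21.6], 0.48)]
```

View pics/top.png

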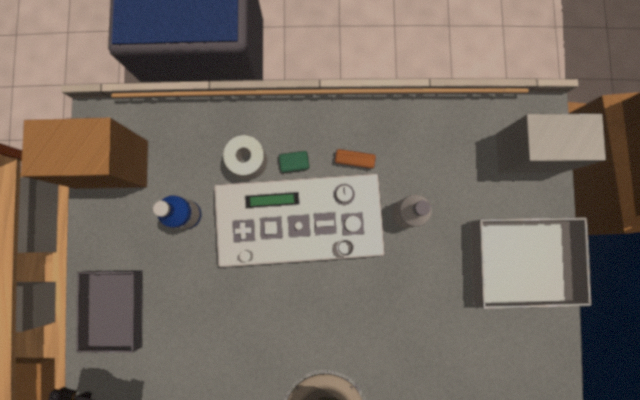

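```bash
cat > h.py <<'E'
from plant import bot
import cv2,numpy as np
def ray2w(i,uv,z):
    n=cv2.undistortPoints(np.float64(uv).reshape(-1,1,2),i['camera_matrix'],i['distortion']).reshape(-1,2)
    R,t=i['R'],i['t'];o=-R.T@t;d=np.c_[n,np.ones(len(n))]@R
    return o+d*((z-o[2])/d[:,2])[:,None]
E
python3 - <<'E'
from h import *
p=cv2.imread('pics/top.png');d=np.load('top_d.npy');i=bot.camera_info('top')
g=cv2.cvtColor(p,cv2.COLOR_BGR2GRAY)
P=[]
for n,(u,v) in dict(cross=(243,231),square=(271,228),dot=(298,225),bar=(325,223),disc=(352,223)).items():
    w=g[v-16:v+17,u-16:u+17];c=(w<125).astype(np.uint8);c=cv2.morphologyEx(c,cv2.MORPH_OPEN,np.ones((3,3)))
    ks,l,st,ce=cv2.connectedComponentsWithStats(c);k=1+np.argmax(st[1:,4])
    pts=np.argwhere(l==k)[:,::-1].astype(np.float32);r=cv2.minAreaRect(pts);uv=np.array(r[0])+[u-16,v-16]
    z=np.median(d[v-3:v+4,u-3:u+4]);W=ray2w(i,uv,.063)[0];P.append(W)
    print(n,uv,r[1],W.round(4),z)
P=np.array(P);dd=P[0]-P[-1];print(np.arctan2(-dd[0],dd[1]),np.linalg.norm(np.diff(P,axis=0),axis=1))
for n,(u,v) in dict(cup=(343,247),jar=(245,256)).items():print(n,ray2w(i,(u,v),.103))
print(ray2w(i,[(415,210)],.2),ray2w(i,[(175,210)],.2))
cv2.imwrite('pics/c.png',cv2.resize(p[165:275,205:395],None,fx=4,fy=4,interpolation=cv2.INTER_CUBIC))
E
```

```text
cross [249.5 236. ] (8.0, 7.0) [0.5019 0.199  0.063 ] 1.2737885
square [270.70575619 227.58628178] (20.28829574584961, 20.487852096557617) [0.5243 0.1405 0.063 ] 1.2746722
dot [298.50253868 225.53553391] (20.234161376953125, 20.305408477783203) [0.529 0.064 0.063] 1.2760676
bar [325.  229.5] (7.0, 20.0) [ 0.5172 -0.0087  0.063 ] 1.2759444
disc [346. 230.] (8.0, 6.0) [ 0.515  -0.0664  0.063 ] 1.2764144
0.049549921361149676 [0.06261158 0.07665184 0.07366756 0.057763  ]
cup [[ 0.46894281 -0.05505569  0.103     ]]
jar [[0.44832934 0.20547098 0.103     ]]
[[ 0.55843887 -0.22924928  0.2       ]] [[0.56589494 0.36474942 0.2       ]]
```

View pics/c.png

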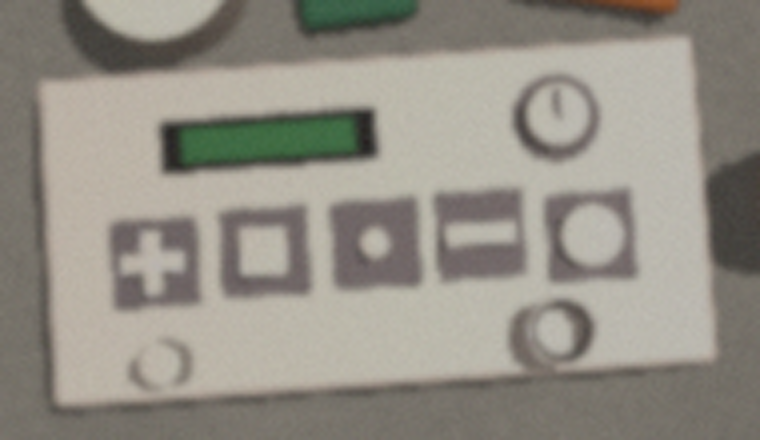

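```bash
cat > tgt.py <<'E'
from h import *
i=bot.camera_info('top')
bz=np.array([(155,263),(265,251),(376,243),(481,234),(591,235)],float)
k=np.array([(152,263),(264,250),(376,243),(481,234.5),(593,235)],float)
f=lambda c:(c+.5)/4-.5+[205,165]
B=ray2w(i,f(bz),.063);K=ray2w(i,f(k),.077)
E
python3 - <<'E'
from tgt import *
from scipy.spatial.transform import Rotation as Ro
print(B.round(4),K.round(4),sep='\n')
e=ray2w(i,f(np.array([(40,82),(690,38),(58,405),(715,358)],float)),.06)
print(e.round(4));
for a,b in((0,1),(2,3)):
    q=e[a]-e[b];print('yaw',np.arctan2(-q[0],q[1]))
q=K[0]-K[-1];print('row yaw',np.arctan2(-q[0],q[1]))
s=bot.observe();R=Ro.from_quat(s['ee_rot']).as_matrix();print(R.round(4),s['ee_pos'])
print('tool yaw (y axis)',np.arctan2(-R[0,1],R[1,1]))
for n in range(5):
  d=R.T@(K[n]+[0,0,.02+.064]-s['ee_pos'])*1000;print(n,d.round(1))
E
```

```text
[[ 0.5175  0.2159  0.063 ]
 [ 0.5249  0.1401  0.063 ]
 [ 0.5294  0.0637  0.063 ]
 [ 0.5347 -0.0086  0.063 ]
 [ 0.533  -0.0843  0.063 ]]
[[ 0.5171  0.2157  0.077 ]
 [ 0.5251  0.1394  0.077 ]
 [ 0.5289  0.0632  0.077 ]
 [ 0.5338 -0.0083  0.077 ]
 [ 0.5324 -0.0846  0.077 ]]
[[ 0.6443  0.2966  0.06  ]
 [ 0.6694 -0.1562  0.06  ]
 [ 0.421   0.2833  0.06  ]
 [ 0.4474 -0.1683  0.06  ]]
yaw 0.05544905747173479
yaw 0.058605446538821736
row yaw 0.05089437352668703
[[-9.755e-01  2.200e-01 -0.000e+00]
 [ 2.200e-01  9.755e-01 -1.000e-04]
 [ 0.000e+00 -1.000e-04 -1.000e+00]] [0.11550459 0.51212682 0.30269635]
tool yaw (y axis) -0.22185784247291543
0 [-457.  -200.7  141.7]
1 [-481.5 -273.4  141.7]
2 [-502.  -347.   141.7]
3 [-522.5 -415.6  141.7]
4 [-538.  -490.3  141.7]
```

Run:
```python
from h import *
for c in('top','scene'):
    i=bot.camera_info(c);d=np.load(c+'_d.npy').astype(float)
    v,u=np.mgrid[:400,:640];n=cv2.undistortPoints(np.c_[u.ravel(),v.ravel()].astype(float).reshape(-1,1,2),i['camera_matrix'],i['distortion']).reshape(-1,2)
    X=(np.c_[n,np.ones(len(n))]*d.reshape(-1,1)-i['t'])@i['R']
    ok=d.ravel()>0
    for nm,(x0,x1,y0,y1) in dict(det=(.4,.75,-.36,-.175),soft=(.4,.75,.29,.5)).items():
        m=ok&(X[:,0]>x0)&(X[:,0]<x1)&(X[:,1]>y0)&(X[:,1]<y1)
        for a,b in((.08,.14),(.14,.18),(.18,.3)):
            q=X[m&(X[:,2]>a)&(X[:,2]<b)]
            if len(q):print(c,nm,a,len(q),np.percentile(q,[2,98],axis=0).round(3).tolist())
```

```text
top det 0.08 218 [[0.521, -0.284, 0.082], [0.602, -0.202, 0.14]]
top det 0.14 483 [[0.526, -0.277, 0.141], [0.598, -0.208, 0.174]]
top det 0.18 213 [[0.545, -0.261, 0.185], [0.579, -0.227, 0.224]]
top soft 0.08 190 [[0.525, 0.345, 0.081], [0.603, 0.383, 0.139]]
top soft 0.14 559 [[0.528, 0.348, 0.143], [0.606, 0.416, 0.179]]
top soft 0.18 324 [[0.549, 0.37, 0.181], [0.585, 0.405, 0.243]]
scene det 0.08 588 [[0.537, -0.257, 0.082], [0.607, -0.202, 0.139]]
scene det 0.14 433 [[0.537, -0.26, 0.141], [0.601, -0.208, 0.178]]
scene det 0.18 248 [[0.552, -0.259, 0.182], [0.585, -0.225, 0.22]]
scene soft 0.08 983 [[0.571, 0.355, 0.081], [0.612, 0.43, 0.139]]
scene soft 0.14 1284 [[0.556, 0.354, 0.141], [0.61, 0.428, 0.179]]
scene soft 0.18 898 [[0.556, 0.373, 0.181], [0.588, 0.406, 0.24]]
```

Emit:
apply_moves(plan=[[-1, [-536, -482, 0], [0, 0, -0.278]], [-1, [-536, -482, 0], [0, 0, -0.278]], [-1, [-536, -482, 0], [0, 0, -0.278]], [-1, [-536, -482, 0], [0, 0, -0.278]], [-1, [-536, -482, 0], [0, 0, -0.278]], [-1, [-536, -482, 0], [0, 0, -0.278]], [-1, [-536, -482, 0], [0, 0, -0.278]], [-1, [-536, -482, 0], [0, 0, -0.278]], [-1, [-536, -482, 0], [0, 0, -0.278]], [-1, [-536, -482, 0], [0, 0, -0.278]]])

```text
time: 1.5
ee_pos: [0.4008, 0.1091, 0.303]
ee_rot: [-0.028, 1.0, 0.0, 0.0]
force: [0.5, 0.4, -0.4]
grip_width: 0.0104
grasp_force: 0.0
```

```bash
cat > rel.py <<'E'
from tgt import *
from scipy.spatial.transform import Rotation as Ro
def rel(h=.02):
    s=bot.observe();R=Ro.from_quat(s['ee_rot']).as_matrix()
    print('t',s['time'],s['ee_pos'],'F',s['force'],'w',s['grip_width'],'yaw',np.arctan2(-R[0,1],R[1,1]))
    for n,k in (('disc+8',K[4]+[0,.008,0]),('disc',K[4]),('bar',K[3]),('square',K[1])):
        print(n,(R.T@(k+[0,0,h+.064]-s['ee_pos'])*1000).round(1))
if __name__=='__main__':rel()
E
python3 rel.py
```

```text
t 1.5 [0.40075594 0.10908677 0.30304329] F [ 0.52169674  0.35792776 -0.4248338 ] w 0.010388394627427838 yaw 0.05587819405730344
disc+8 [-121.  -192.7  142.1]
disc [-120.6 -200.7  142.1]
bar [-126.1 -124.6  142.1]
square [-125.7   23.3  142.1]
```

Emit:
apply_moves(plan=[[-1, [-121, -193, 0], [0, 0, 0]], [-1, [-121, -193, 0], [0, 0, 0]], [-1, [-121, -193, 0], [0, 0, 0]], [-1, [-121, -193, 0], [0, 0, 0]], [-1, [-121, -193, 0], [0, 0, 0]], [-1, [-121, -193, 80], [0, 0, 0]], [-1, [-121, -193, 110], [0, 0, 0]], [-1, [-121, -193, 110], [0, 0, 0]], [-1, [-121, -193, 110], [0, 0, 0]]])

```text
time: 2.4
ee_pos: [0.5315, -0.0747, 0.1925]
ee_rot: [-0.028, 1.0, 0.0, -0.001]
force: [0.2, 0.9, 1.0]
grip_width: 0.0003
grasp_force: 0.0
```

Run:
```python
from rel import *
rel()
p,d=bot.read_camera('wrist');i=bot.camera_info('wrist');cv2.imwrite('pics/w1.png',p[:,:,::-1]);np.save('w1.npy',d)
for n in(1,3,4):
    c=i['R']@K[n]+i['t'];
    print(n,cv2.projectPoints(K[n:n+1],cv2.Rodrigues(i['R'])[0],i['t'],i['camera_matrix'],i['distortion'])[0].ravel(),c[2])
```

```text
t 2.4 [ 0.53152472 -0.07473471  0.19250739] F [0.19626373 0.88878069 0.984113  ] w 0.0003397900188309229 yaw 0.056282537885738906
disc+8 [-0.9 -1.9 31.5]
disc [-0.4 -9.9 31.5]
bar [-6.  66.2 31.6]
square [ -5.7 214.1  31.7]
1 [661.80336141 231.40053154] 0.21251965947369267
3 [430.7345776  232.45101439] 0.21261643478815875
4 [309.6151457  224.10177826] 0.21106452245732515
```

View pics/w1.png

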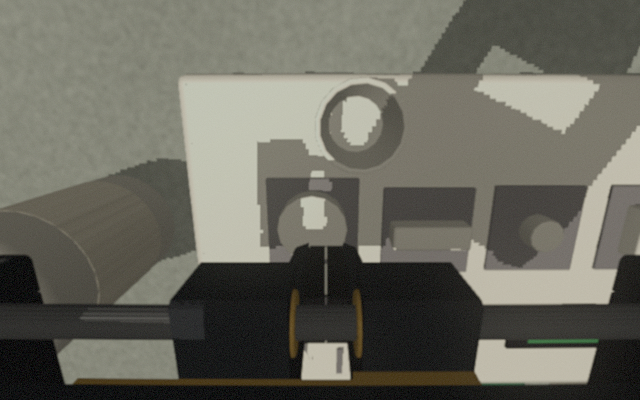

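Emit:
apply_moves(plan=[[-1, [0, 0, 25], [0, 0, 0]], [-1, [0, 0, 42], [0, 0, 0]], [-1, [0, 0, 48], [0, 0, 0]], [-1, [0, 0, 51], [0, 0, 0]], [-1, [0, 0, 54], [0, 0, 0]], [-1, [0, 0, 56], [0, 0, 0]], [-1, [0, 0, 58], [0, 0, 0]], [-1, [0, 0, 59], [0, 0, 0]], [-1, [0, 0, 60], [0, 0, 0]], [-1, [0, 0, 60], [0, 0, 0]]])

```text
time: 3.45
ee_pos: [0.5317, -0.0749, 0.1328]
ee_rot: [-0.028, 1.0, -0.0, 0.0]
force: [1.0, 0.2, 2.4]
grip_width: 0.0004
grasp_force: 0.8
```

Emit:
apply_moves(plan=[[-1, [0, 0, 1], [0, 0, 0]], [-1, [0, 0, 1.5], [0, 0, 0]], [-1, [0, 0, 1.5], [0, 0, 0]]])

```text
time: 3.75
ee_pos: [0.5317, -0.0749, 0.1315]
ee_rot: [-0.028, 1.0, -0.0, 0.0]
force: [0.1, -0.2, 4.7]
grip_width: 0.0004
grasp_force: 2.6
```

Emit:
apply_moves(plan=[[-1, [0, 0, -30], [0, 0, 0]], [-1, [0, 0, -45], [0, 0, 0]], [-1, [-4, 40, -45], [0, 0, 0]], [-1, [-6, 66, -45], [0, 0, 0]], [-1, [-6, 66, -40], [0, 0, 0]], [-1, [-6, 66, -40], [0, 0, 0]], [-1, [-6, 66, -40], [0, 0, 0]]])

```text
time: 4.45
ee_pos: [0.5338, -0.0094, 0.1709]
ee_rot: [-0.028, 1.0, 0.0, -0.001]
force: [0.9, -0.7, 0.0]
grip_width: 0.0004
grasp_force: 0.0
```

Run:
```python
from rel import *
rel(0)
p,d=bot.read_camera('wrist');i=bot.camera_info('wrist');cv2.imwrite('pics/w2.png',p[:,:,::-1])
for n in range(5):
    print(n,cv2.projectPoints(K[n:n+1],cv2.Rodrigues(i['R'])[0],i['t'],i['camera_matrix'],i['distortion'])[0].ravel())
```

```text
t 4.45 [ 0.53376009 -0.00935501  0.17087111] F [ 0.89529358 -0.73437934  0.00824466] w 0.00037035028730275654 yaw 0.05548717449094069
disc+8 [  5.  -67.   29.9]
disc [  5.5 -75.   29.9]
bar [-0.1  1.  29.9]
square [  0.4 149.   29.9]
0 [723.70013624 230.69400506]
1 [590.08372543 237.34011748]
2 [455.37002014 237.04937634]
3 [327.01548438 238.80275572]
4 [189.78948091 229.54107981]
```

View pics/w2.png

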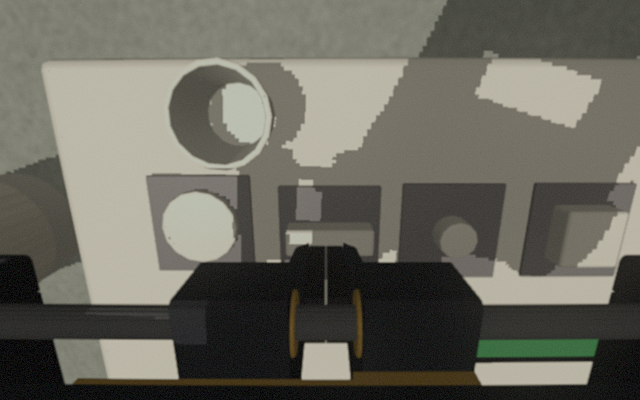

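The disc key sits low at (199,227), so it is down. The bar key is centred at about (330,240), under the closed fingertips.

Emit:
apply_moves(plan=[[-1, [0, 0, 20], [0, 0, 0]], [-1, [0, 0, 27], [0, 0, 0]], [-1, [0, 0, 30], [0, 0, 0]], [-1, [0, 0, 33], [0, 0, 0]], [-1, [0, 0, 35], [0, 0, 0]], [-1, [0, 0, 37], [0, 0, 0]], [-1, [0, 0, 38], [0, 0, 0]], [-1, [0, 0, 39], [0, 0, 0]], [-1, [0, 0, 39.5], [0, 0, 0]], [-1, [0, 0, 39.5], [0, 0, 0]]])

```text
time: 5.5
ee_pos: [0.5342, -0.0087, 0.1321]
ee_rot: [-0.028, 1.0, -0.0, 0.0]
force: [0.3, -1.0, 4.0]
grip_width: 0.0005
grasp_force: 2.2
```

Emit:
apply_moves(plan=[[-1, [0, 0, 0.8], [0, 0, 0]], [-1, [0, 0, 0.8], [0, 0, 0]], [-1, [0, 0, -30], [0, 0, 0]], [-1, [0, 0, -50], [0, 0, 0]], [-1, [0, 45, -50], [0, 0, 0]], [-1, [0, 90, -50], [0, 0, 0]], [-1, [0, 135, -50], [0, 0, 0]], [-1, [0, 148, -50], [0, 0, 0]], [-1, [0, 148, -40], [0, 0, 0]], [-1, [0, 148, -40], [0, 0, 0]]])

```text
time: 6.5
ee_pos: [0.5251, 0.1383, 0.17]
ee_rot: [-0.028, 1.0, -0.0, -0.002]
force: [0.3, -0.0, -0.5]
grip_width: -0.0
grasp_force: 0.0
```

Run:
```python
from rel import *
rel(0)
p,d=bot.read_camera('wrist');i=bot.camera_info('wrist');cv2.imwrite('pics/w3.png',p[:,:,::-1])
for n in range(5):
    print(n,cv2.projectPoints(K[n:n+1],cv2.Rodrigues(i['R'])[0],i['t'],i['camera_matrix'],i['distortion'])[0].ravel())
```

```text
t 6.5 [0.52507658 0.1383089  0.17000132] F [ 0.27989108 -0.0344545  -0.52323829] w -3.652827189026803e-05 yaw 0.05594910113487291
disc+8 [   4.6 -214.9   29.1]
disc [   5.  -222.9   29.1]
bar [  -0.6 -146.9   29. ]
square [-0.1  1.1 29. ]
0 [465.8007297  232.46687741]
1 [327.66336216 238.94563416]
2 [190.71066387 238.36335558]
3 [ 64.14609234 239.82932671]
4 [-69.91879772 230.39967756]
```

View pics/w3.png

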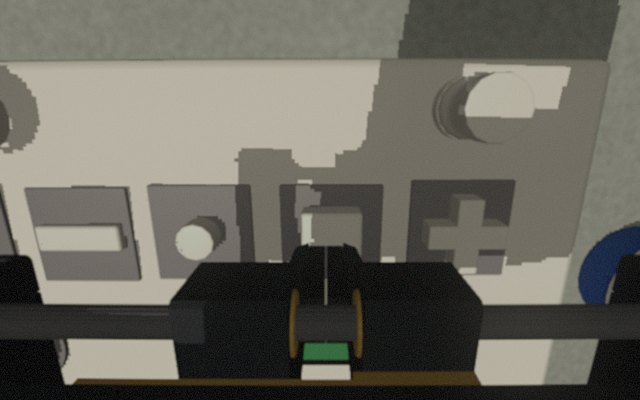

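The bar key at (80,238) is down and the dot key at (195,242) is still up. The square key at (332,235) is under the fingertips.

Emit:
apply_moves(plan=[[-1, [0, 0, 20], [0, 0, 0]], [-1, [0, 0, 26], [0, 0, 0]], [-1, [0, 0, 29], [0, 0, 0]], [-1, [0, 0, 32], [0, 0, 0]], [-1, [0, 0, 34], [0, 0, 0]], [-1, [0, 0, 36], [0, 0, 0]], [-1, [0, 0, 37.5], [0, 0, 0]], [-1, [0, 0, 38.5], [0, 0, 0]], [-1, [0, 0, 39], [0, 0, 0]], [-1, [0, 0, 39], [0, 0, 0]]])

```text
time: 7.55
ee_pos: [0.5257, 0.1393, 0.1328]
ee_rot: [-0.028, 1.0, 0.0, 0.0]
force: [1.6, -1.3, 2.1]
grip_width: 0.0004
grasp_force: 0.8
```

Emit:
apply_moves(plan=[[-1, [0, 0, 1], [0, 0, 0]], [-1, [0, 0, 1.5], [0, 0, 0]], [-1, [0, 0, 1.5], [0, 0, 0]]])

```text
time: 7.85
ee_pos: [0.5257, 0.1392, 0.1315]
ee_rot: [-0.028, 1.0, 0.0, 0.0]
force: [0.6, -0.9, 5.2]
grip_width: 0.0007
grasp_force: 2.6
```

Emit:
apply_moves(plan=[[-1, [0, 0, -30], [0, 0, 0]], [-1, [0, 0, -70], [0, 0, 0]], [-1, [0, 0, -100], [0, 0, 0]], [-1, [0, 0, -120], [0, 0, 0]], [-1, [0, 0, -120], [0, 0, 0]], [-1, [0, 0, -120], [0, 0, 0]]])

```text
time: 8.45
ee_pos: [0.5252, 0.1392, 0.2502]
ee_rot: [-0.028, 1.0, 0.0, -0.001]
force: [0.6, 0.2, -0.2]
grip_width: 0.0004
grasp_force: 0.0
```

Run:
```python
from h import *
p,d=bot.read_camera('wrist');cv2.imwrite('pics/w4.png',p[:,:,::-1]);print(bot.observe()['force'])
i=bot.camera_info('wrist')
v,u=np.mgrid[:400,:640];n=cv2.undistortPoints(np.c_[u.ravel(),v.ravel()].astype(float).reshape(-1,1,2),i['camera_matrix'],i['distortion']).reshape(-1,2)
X=(np.c_[n,np.ones(len(n))]*d.reshape(-1,1)-i['t'])@i['R']
from tgt import K
for k,nm in zip(K,'cross square dot bar disc'.split()):
    m=(d.ravel()>0)&(np.hypot(*(X[:,:2]-k[:2]).T)<.006);print(nm,m.sum(),np.median(X[m,2]) if m.any() else '')
```

```text
[-1.1067372  -0.00287586 -0.02126867]
cross 1656 0.256783320026634
square 296 0.06859094133442101
dot 1327 0.25510009651865634
bar 173 0.06761750549881065
disc 170 0.06759213423101368
```

View pics/w4.png

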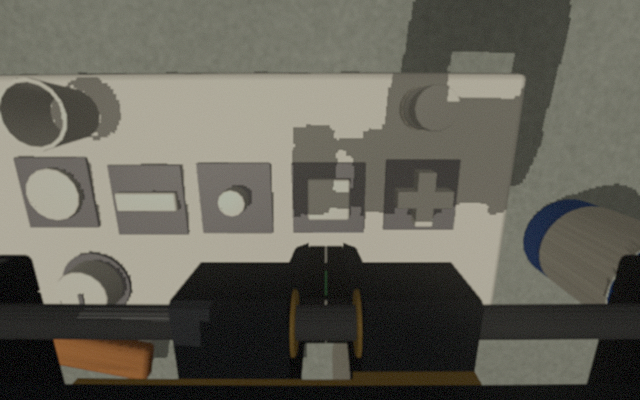

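The depth readings put the disc, bar and square tops at about 0.068 m, which is fully down. The dot (232,202) and cross (425,197) keys stand up in the picture, and the cup and jar have not moved.

```bash
python3 -c "
from plant import bot
print(bot.sign_off())"
```

```text
the job is handed in; nothing more can be done
None
```

I pressed the large round, long bar and square keys fully down in that order, left the small round and cross keys up with nothing around them visibly disturbed, and handed the job in; no verdict was returned.

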